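# Pack and close the hardware tub

### The arm

A 6-joint arm with a two-finger parallel gripper is mounted at the origin on the work surface. World frame = base frame: x ahead of the robot, y to its left, z up, the work surface at z = 0. Lengths are in m, angles in rad, forces in N, time in s.
With the tool pointing down it reaches from about 0.35 to 0.975 m from the base axis. Payload 7.1 kg.
Tool frame: the origin (TCP) lies midway between the tips of the shut fingers; the grasp point (between the pads) lies 19 mm behind it; z points along the fingers, x is the direction in which the jaws open and shut, and the axes are right-handed (so a half turn about z gives the same grasp; the last joint's range is limited). The gripper opens to 88 mm and grips with 3 to 60 N. Pads are 20 mm wide; open, the fingers measure 115 mm over their backs; the gripper's body (75 mm by 178 mm) begins 61 mm behind the grasp point.
Start: joints at [-0.019, 0.423, 1.63, -0, 1.089, -0.019], TCP at [0.625, 0, 0.223] pointing down, gripper open.
Joint ranges: [-3, 3], [-0.9, 2.11], [0.09, 2.58], [-1.31, 4.45], [0.11, 2.69], [-2.54, 2.54]. Speed limits (rad/s): [2.39, 2.39, 3.01, 3.14, 3.14, 3.14].

### API

Orientations are given as a unit quaternion [w, x, y, z].
In Python, from station import move_pose, movel, movej, command_gripper, wait, inverse_kinematics, read_camera, camera_info, MotionError, job_done, get_time, get_joint_pos, get_qvel, get_effort, get_tcp_pos, get_ee_rot, get_ft_force, get_ft_torque, get_grip_width gives the robot as it stands. Calls block until the motion is done:
- move_pose(position, orientation): joint-space move of the TCP to a pose.
- movel(position, frame=None, v=0.15, until_force=None): straight line of the TCP; frame=None keeps the orientation; v is the mean speed in m/s. With until_force (N) it stops when the force on the tool has changed by that much, and returns True; else False.
- movej(angles): joint-space move.
- command_gripper(opening): opening from 0.0 (shut) to 1.0 (fully open); the grip force is fixed at half the most; returns when the fingers have stopped.
- wait(seconds).
- inverse_kinematics(position, orientation): joint angles nearest the present ones, or None.
- read_camera(name): name is "scene" or "side" or "wrist"; returns the picture (420x560x3 uint8, red, green, blue); there is no depth.
- camera_info(name): a dict with "intrinsics" (3x3 intrinsics, pixels), "T" (4x4, takes a point from camera to world coordinates); the wrist camera has in their place "tool_from_camera" (4x4, takes a point from camera to tool coordinates, whose origin is the TCP and whose axes are the tool frame's). Camera axes: x right, y up, looking along -z (the intrinsics and any distortion apply to the point x, -y, -z); pixel columns grow to the right and rows downward; lengths in m; the calibration is good to about 2 mm. The wrist camera is an equidistant fisheye: a pixel r from the principal point sees the ray r / f radians off the axis. A picture is of the moment at which its call begins: read the wrist's pose just before it. camera_info takes no time and is no camera call.
A pose or a line that the arm cannot do raises MotionError and nothing moves.
- job_done(): hands the job in, once; it reports no verdict.
Readings, each from a call of its own:
- get_time(): time.
- get_joint_pos(): joint angles.
- get_qvel(): joint speeds.
- get_effort(): joint torques, N m.
- get_tcp_pos(): TCP position.
- get_ee_rot(): TCP orientation.
- get_ft_force(): force on the tool from outside, world axes, zero at the start.
- get_ft_torque(): the same for the moment, N m.
- get_grip_width(): opening from 0.0 (shut) to 1.0 (fully open).
Only numpy, scipy, OpenCV 4.12 (cv2) and the standard library are available. Lean on these libraries where they do the work, as an engineer would, in place of code of your own. Each camera call takes 0.05 s, during which the arm holds its last target.

### The job

Tidy up the hardware tub: put the tape measure into the empty bay of the tub, beside the screws, and let go of it. Then fetch the tub's lid from the sloping wooden stand, lay it on the tub and press it down until it has snapped under both end catches and sits fully home and level, and let go. Leave the pencil block, the glue bottle and the wood offcut where they are.

Things in the scene. Friction and masses are not known exactly. Their poses are not given: they have to be found in the camera images.
- tub: Open white plastic hardware tub, fixed to the bench. Outer size 100 (its x) x 150 (its y) x 75 (z) mm, walls and floor 5 mm thick. Origin: centre of its underside, z up. Screws fill its -y end to 15 mm above the underside, behind a cross rib 25 mm high at y = -21 mm; the rest, y = -20 to +70 mm, is the empty bay. 12 mm high wooden cleats run along its long walls.
- tub_rim (a point): Centre of the tub's mouth (90 x 140 mm), level with the top of the rim, 75 mm above the bench; axes as the tub's. The lid is home when its origin is here; merely laid on, it rests on the two catches some 7 to 11 mm too high.
- tub_bay (a point): Point on the inner floor of the empty bay, 24 mm from the tub's middle towards its +y end, 5 mm above the bench; axes as the tub's.
- catch_a (a joint): Outward slide (m) of the sprung catch at the middle of the tub's +y end: 0 at rest, most 0.008. 40 mm wide, top 92 mm above the bench. Its lip leans inward at 60 deg to the level, tip 72 mm from the tub's middle, 6 mm above the rim. The descending lid pushes it out by itself (7 to 9 N down per end, 14 to 18 N in all); it snaps back over the lid's edge when home.
- catch_b (a joint): The same for the equal catch at the tub's -y end.
- lid: White plastic snap lid: plate 100 (x) x 150 (y) x 4 mm, skirt below it 16 mm deep with rounded foot, 86 x 137 mm outside, to enter the tub's mouth. Origin: centre of the plate's underside (which meets the rim), z out of the handle side. Fits either way round. About 0.12 kg. Starts loose on the stand, sloping 35 deg, handle up and to the stand's front.
- lid_handle (a point): Middle of the top face of the lid's block handle, 29 mm above the lid's origin along its z. The handle is 40 mm (lid x) x 60 mm (lid y) and stands 25 mm above the plate; axes as the lid's.
- stand: Fixed wooden stand 130 (x) x 170 (y) mm, about 90 mm high at its back, with a plywood board sloping at 35 deg, low edge to the stand's front (its -x, roughly towards the robot). A lip 12 mm off the board along the low edge stops the lid's skirt; the lid comes off square to the board. Origin: centre of its underside.
- tape: Black pocket tape measure standing on its flat base, D-shaped seen from the side: 60 mm long (its x), 30 mm thick (its y, flat sides to grip), 48 mm high. Origin: centre of its underside, z up. Mass about 0.15 kg.
- tape_mid (a point): Middle of the tape measure's body, 24 mm above its base; axes as the tape measure's.
- pencil_block: Bystander: dark wooden block 55 x 45 x 45 mm with two upright pencils (to about 106 mm); origin at the centre of its underside. Leave alone.
- glue: Bystander: white glue bottle, 54 mm across, 140 mm high; origin at the centre of its underside. Leave alone.
- offcut: Bystander: flat wood offcut 60 x 150 x 19 mm; origin at the centre of its underside. Leave alone.

How it is judged:
On the way:
1. the tape measure lies in the empty bay of the tub, let go, and the lid is not yet on (x of tape_mid in the frame of tub between -0.045 and 0.045 m and y of tape_mid in the frame of tub between -0.01 and 0.07 m and z of tape_mid in the frame of tub between 0.01 and 0.045 m and linear speed of tape below 0.03 m/s and contact force between the fingers and tape below 0.2 N and distance between lid and tub_rim above 0.08 m), for 0.2 s.
At the end, for the whole second after the job is handed in: The tape measure rests in the empty bay, its middle between rib and +y end wall, 10 to 45 mm above the tub's underside; the lid is snapped on: plate within 3 mm of the rim, level within 2 deg, centred within 5 mm, lined up within 3.4 deg, at rest (x of tape_mid in the frame of tub between -0.045 and 0.045 m and y of tape_mid in the frame of tub between -0.01 and 0.07 m and z of tape_mid in the frame of tub between 0.01 and 0.045 m and linear speed of tape below 0.03 m/s and z of lid in the frame of tub_rim between -0.003 and 0.003 m and angle between lid's own z axis and vertical below 0.035 rad and horizontal distance between lid and tub_rim below 0.005 m and angle between the x axis of lid and the x axis of tub, either way round below 0.06 rad and linear speed of lid below 0.02 m/s and angular speed of lid below 0.1 rad/s); the robot touches nothing.
It fails at once if a bystander (pencil block, glue bottle, offcut) is moved by more than 30 mm or knocked over (distance of any of pencil_block, glue, offcut from where it was at the start of the episode above 0.03 m or angle between any of pencil_block, glue's own z axis and vertical above 0.5 rad).
It also fails if it takes over 58 s, if anything falls off the work surface, if the arm or the gripper's body presses on something with over 40 N, if the wrist force passes 120 N, or if a joint passes its speed limit or range.

## Working session

There is one attempt and no reset: what is moved stays moved. The work goes in short steps, each a Python script; the robot and the scene stay as the last script left them, time stands still between calls to the robot, and variables do not carry over. Pictures are saved under pics/ and viewed, and the job is handed in when it is done.

```bash
ls; mkdir -p pics
python3 - <<'E'
from station import *
import cv2, numpy as np
np.set_printoptions(precision=4,suppress=True)
for n in ["scene","side","wrist"]:
    im=read_camera(n); cv2.imwrite(f"pics/{n}0.png",im[:,:,::-1]); print(n,camera_info(n))
print(get_tcp_pos(),get_ee_rot(),get_time())
E
```

```text
pics
scene {'intrinsics': array([[448.9225,   0.    , 277.8828],
       [  0.    , 448.9225, 212.8879],
       [  0.    ,   0.    ,   1.    ]]), 'T': array([[ 0.5628, -0.6071,  0.561 ,  1.0663],
       [ 0.8266,  0.411 , -0.3844, -0.3252],
       [ 0.0028,  0.6801,  0.7331,  0.6717],
       [ 0.    ,  0.    ,  0.    ,  1.    ]])}
side {'intrinsics': array([[429.707 ,   0.    , 286.2217],
       [  0.    , 429.707 , 215.7118],
       [  0.    ,   0.    ,   1.    ]]), 'T': array([[-0.9955,  0.0729, -0.06  ,  0.5353],
       [-0.0932, -0.6599,  0.7455,  0.6174],
       [ 0.0147,  0.7478,  0.6638,  0.6071],
       [ 0.    ,  0.    ,  0.    ,  1.    ]])}
wrist {'intrinsics': array([[325.1923,   0.    , 279.4441],
       [  0.    , 325.1923, 204.2563],
       [  0.    ,   0.    ,   1.    ]]), 'tool_from_camera': array([[ 1.    ,  0.0002, -0.0002, -0.0005],
       [ 0.0001, -0.9676, -0.2525, -0.0678],
       [-0.0003,  0.2525, -0.9676, -0.1616],
       [ 0.    ,  0.    ,  0.    ,  1.    ]])}
[0.6246 0.     0.2221] [-0.      1.     -0.     -0.0006] 0.15
```

View pics/scene0.png

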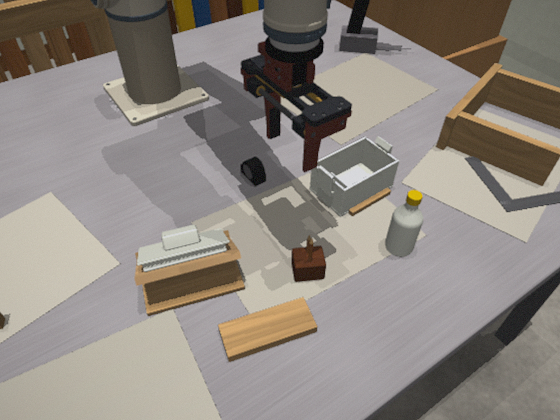

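View pics/side0.png

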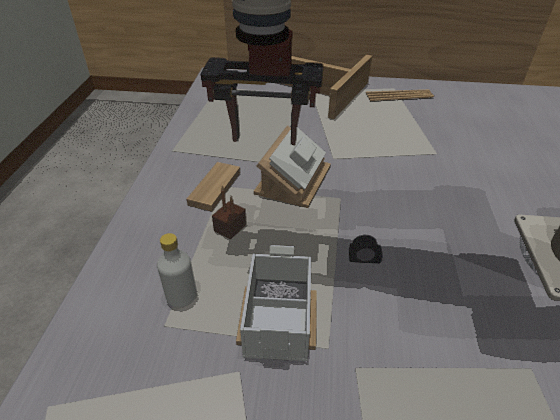

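View pics/wrist0.png

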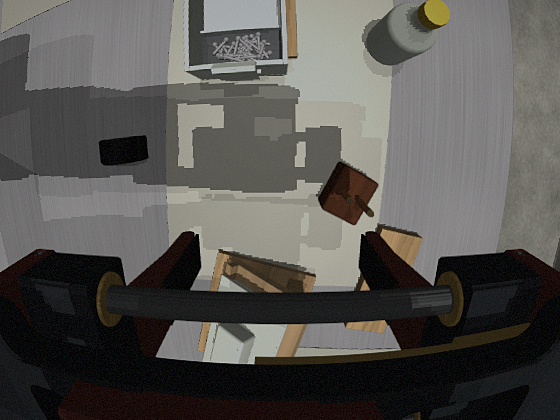

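The scene camera shows the tape at (254,170), tub at (355,175) and stand at (190,265). In the side view the tape is at (365,250), tub at (278,305) and lid at (300,160). The wrist view shows the tape at (123,150) and the tub's -y end at (237,50). I'll enlarge these areas.

```bash
cat > h.py <<'E'
import numpy as np, cv2
from station import *
from scipy.spatial.transform import Rotation as R
np.set_printoptions(precision=4,suppress=True)
def q2R(q): return R.from_quat([q[1],q[2],q[3],q[0]]).as_matrix()
def R2q(M):
    x,y,z,w=R.from_matrix(M).as_quat(); return np.array([w,x,y,z])
def shot(name,fn):
    p=np.array(get_tcp_pos());q=np.array(get_ee_rot())
    im=read_camera(name); cv2.imwrite(f"pics/{fn}.png",im[:,:,::-1])
    np.savez(f"pics/{fn}.npz",p=p,q=q); return im
def crop(fn,x0,y0,x1,y1,s):
    im=cv2.imread(f"pics/{fn}.png")[y0:y1,x0:x1]
    im=cv2.resize(im,None,fx=s,fy=s,interpolation=cv2.INTER_CUBIC)
    for x in range((x0//20+1)*20,x1,20):
        cv2.putText(im,str(x),(int((x-x0)*s)-10,9),0,.35,(0,0,255),1); cv2.line(im,(int((x-x0)*s),10),(int((x-x0)*s),16),(0,0,255),1)
    for y in range((y0//20+1)*20,y1,20):
        cv2.putText(im,str(y),(0,int((y-y0)*s)+4),0,.35,(0,0,255),1); cv2.line(im,(24,int((y-y0)*s)),(30,int((y-y0)*s)),(0,0,255),1)
    return im
def camT(name,pq=None):
    ci=camera_info(name)
    if name!="wrist": return ci["intrinsics"],ci["T"]
    T=np.eye(4);T[:3,:3]=q2R(pq[1]);T[:3,3]=pq[0]
    return ci["intrinsics"],T@ci["tool_from_camera"]
def proj(name,P,pq=None):
    K,T=camT(name,pq); P=np.atleast_2d(P)
    c=(P-T[:3,3])@T[:3,:3]; c=c*[1,-1,-1]
    if name=="wrist":
        r=np.hypot(c[:,0],c[:,1]); th=np.arctan2(r,c[:,2]); n=c[:,:2]/r[:,None]*th[:,None]
    else: n=c[:,:2]/c[:,2:]
    return n*[K[0,0],K[1,1]]+K[:2,2]
def ray(name,px,pq=None):
    K,T=camT(name,pq); n=(np.atleast_2d(px)-K[:2,2])/[K[0,0],K[1,1]]
    if name=="wrist":
        th=np.linalg.norm(n,axis=1); d=np.c_[n/th[:,None]*np.sin(th)[:,None],np.cos(th)]
    else: d=np.c_[n,np.ones(len(n))]
    d=d*[1,-1,-1]
    return T[:3,3],d@T[:3,:3].T
def onz(name,px,z,pq=None):
    o,d=ray(name,px,pq); return o+d*((z-o[2])/d[:,2])[:,None]
def pq(fn):
    d=np.load(f"pics/{fn}.npz"); return d["p"],d["q"]
E
python3 - <<'E'
from h import *
np.savez("pics/wrist0.npz",p=[0.6246,0,0.2221],q=[0,1,0,-.0006])
cv2.imwrite("pics/c1.png",crop("scene0",300,130,410,220,7))
cv2.imwrite("pics/c2.png",crop("side0",220,230,340,370,4.2))
cv2.imwrite("pics/c3.png",crop("side0",240,120,400,275,3.8))
cv2.imwrite("pics/c4.png",crop("scene0",120,150,280,310,3.7))
cv2.imwrite("pics/c5.png",crop("wrist0",80,0,310,180,3.4))
E
```

```text
(no output)
```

View pics/c1.png

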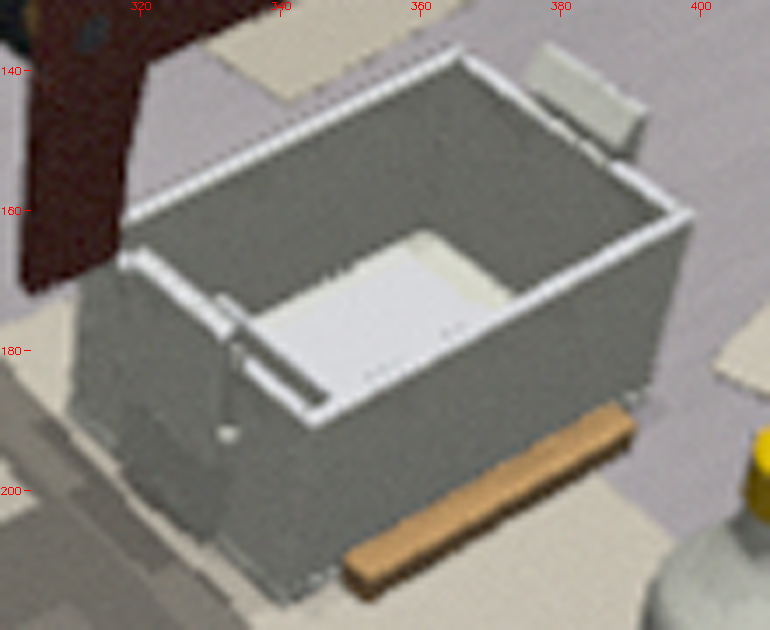

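View pics/c2.png

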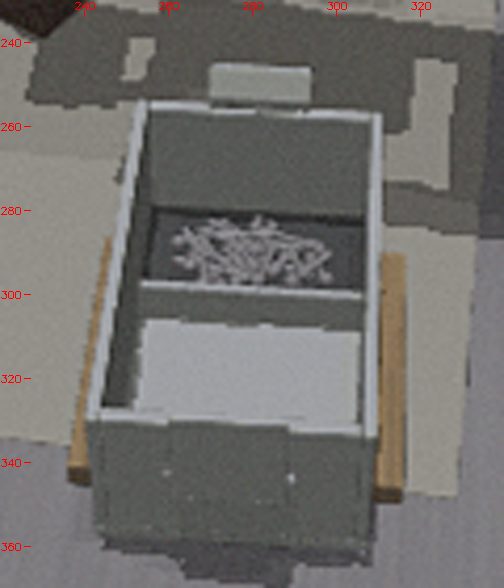

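View pics/c3.png

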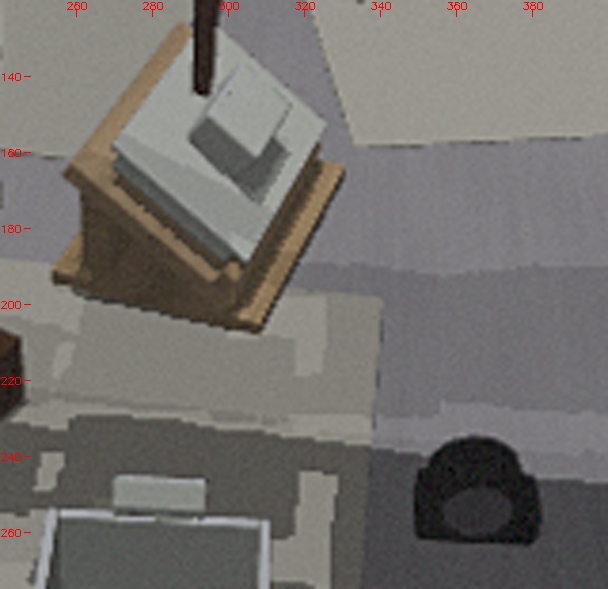

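View pics/c4.png

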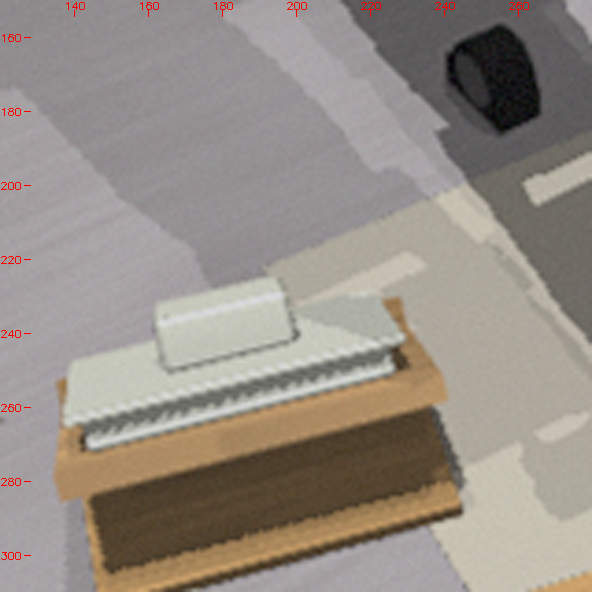

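View pics/c5.png

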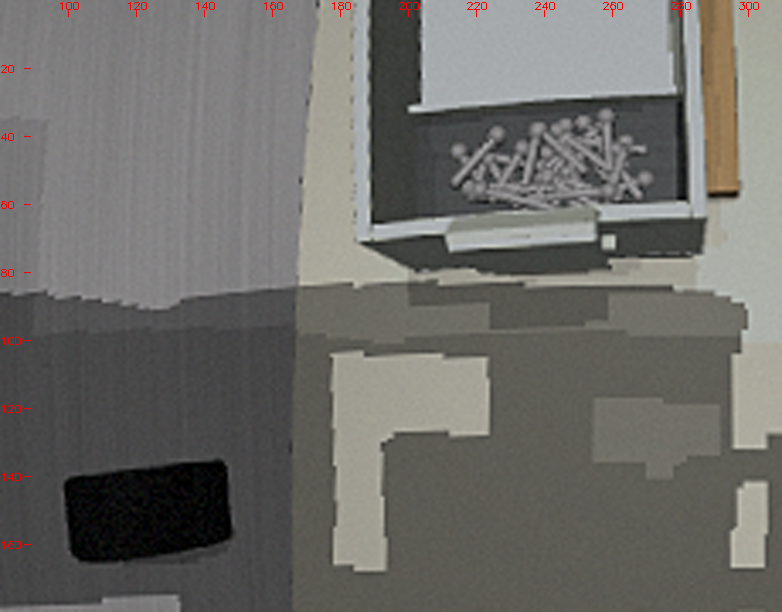

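```bash
cat >> h.py <<'E'
from scipy.optimize import least_squares
def fit(obs,model,x0):
    """obs: list (name,modelpoint,px,pq)"""
    def f(x):
        r=[]
        for n,m,px,p in obs: r.append((proj(n,model(x,np.array(m,float)),p)[0]-px))
        return np.concatenate(r)
    s=least_squares(f,x0,loss="soft_l1",f_scale=1.5); return s.x,f(s.x).reshape(-1,2)
def yawmodel(x,m):
    c,s=np.cos(x[2]),np.sin(x[2]); z=x[3] if len(x)>3 else 0
    return np.array([x[0]+c*m[0]-s*m[1],x[1]+s*m[0]+c*m[1],m[2]+z])
E
cat > tub.py <<'E'
from h import *
w=pq("wrist0")
a,b,z=.05,.075,.075
obs=[("scene",(-a,b,z),(365.7,136.4),None),("scene",(a,b,z),(399.3,160.3),None),("scene",(a,-b,z),(344.7,191),None),
("side",(a,-b,z),(252.9,254.3),None),("side",(-a,-b,z),(310.7,257.1),None),("side",(a,b,z),(241,330),None),("side",(-a,b,z),(309.5,334),None),
("wrist",(-a,-b,z),(185,70.9),w),("wrist",(a,-b,z),(287.4,64.1),w)]
x,r=fit(obs,yawmodel,[.55,.2,0]); print("tub",x);print(r)
x,r=fit(obs,yawmodel,[.55,.2,0,0]); print("tub with z",x)
print("tape px->z", onz("side",[(349.2,262.4),(379.5,262.9)],0))
print(onz("wrist",[(99.1,141.2),(100.6,164.7),(148.2,158.8),(146.2,135.3)],0.0,w))
print(onz("wrist",[(99.1,141.2),(100.6,164.7),(148.2,158.8),(146.2,135.3)],0.04,w))
E
python3 tub.py
```

```text
tub [0.5795 0.1964 0.0357]
[[-1.4378 -0.4785]
 [-0.7991  0.0916]
 [-1.2254 -0.2204]
 [-1.0307 -0.3619]
 [ 0.2512 -0.0625]
 [-1.4262  0.2547]
 [-0.0912  0.3378]
 [-0.9904  0.0515]
 [ 0.796  -0.6161]]
tub with z [ 0.5795  0.1964  0.0359 -0.0004]
tape px->z [[0.4587 0.0556 0.    ]
 [0.4012 0.0507 0.    ]]
[[0.388  0.0529 0.    ]
 [0.3876 0.0216 0.    ]
 [0.4597 0.0264 0.    ]
 [0.4586 0.0561 0.    ]]
[[0.4126 0.0544 0.04  ]
 [0.4123 0.0265 0.04  ]
 [0.4768 0.0308 0.04  ]
 [0.4759 0.0573 0.04  ]]
```

Tub fit: (0.5795, 0.1964), yaw about 2°, and leaving height free gives 0 mm offset as it should. The tape is near (0.43, 0.039), yaw about 0.08. I'll move above it and check with the wrist camera.

```bash
cat >> h.py <<'E'
def down(yaw):  # tool z down, tool x at world angle yaw
    c,s=np.cos(yaw),np.sin(yaw)
    return R2q(np.array([[c,s,0],[s,-c,0],[0,0,-1.]]))
E
python3 - <<'E'
from h import *
for yaw in (np.pi/2+.08,-np.pi/2+.08): print(inverse_kinematics([.43,.039,.17],down(yaw)))
for yaw in (.036,.036+np.pi): print(inverse_kinematics([.579,.22,.17],down(yaw)))
move_pose([.43,.039,.17],down(-np.pi/2+.08))
print(get_joint_pos(),get_time())
shot("wrist","w1"); shot("scene","s1"); 
cv2.imwrite("pics/w1c.png",crop("w1",150,100,430,310,2.8))
E
```

```text
[ 0.0629  0.2207  2.0836 -0.      0.8373 -1.5879]
[ 0.0629  0.2207  2.0836 -0.      0.8373  1.5537]
[ 0.3439  0.4768  1.6809 -0.      0.9839  0.3079]
None
[ 0.0627  0.2208  2.0826 -0.      0.8373  1.5527] 1.55
```

View pics/w1.png

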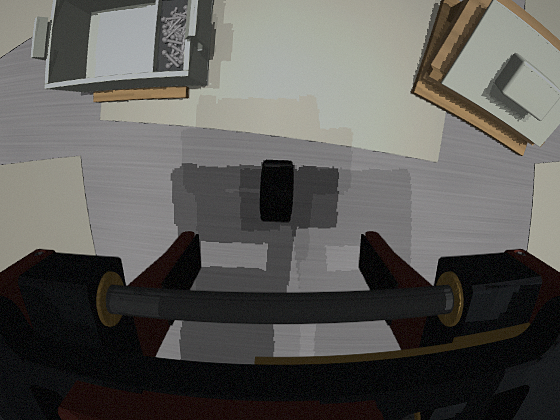

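View pics/w1c.png

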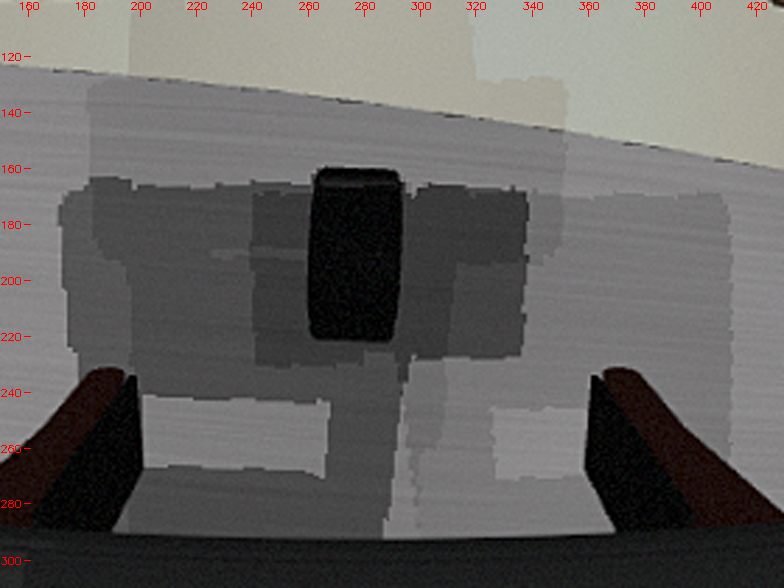

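View pics/s1.png

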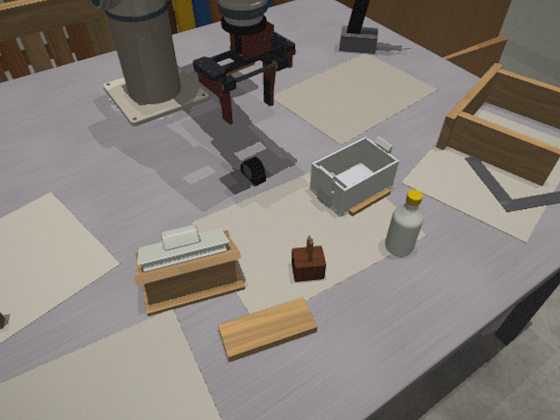

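Run:
```python
from h import *
w=pq("w1"); print(w)
for z in (0,.02,.046):print(z, onz("wrist",[(263,161),(293,161),(260.5,200),(292.5,200),(261,220),(290.5,221)],z,w)[:,:2].tolist())
def corners(x,y,yaw): 
    return [yawmodel([x,y,yaw],np.array(m)) for m in [(.03,.015,0),(.03,-.015,0),(-.03,.015,0),(-.03,-.015,0),(0,.015,.048),(0,-.015,.048)]]
print(proj("wrist",corners(.43,.039,.08),w)); print(proj("side",corners(.43,.039,.08)))
print(proj("scene",corners(.43,.039,.08)))
```

```text
(array([0.4307, 0.039 , 0.1703]), array([-0.0003,  0.7351, -0.678 ,  0.0003]))
0 [[0.4570105095883887, 0.05709193107188529], [0.45947393566018185, 0.02641606294143331], [0.4156902651730153, 0.0568173746130114], [0.4183888366518278, 0.023271528396914265], [0.39376203163083745, 0.05484320151413324], [0.39518679049843214, 0.023299352804420272]]
0.02 [[0.45948805070222004, 0.05630117689370659], [0.46180305205768213, 0.027473570855470274], [0.42065740628999077, 0.05604316282877414], [0.423193385227128, 0.024518498723932712], [0.4000503781537334, 0.054187936300099354], [0.4013892933935512, 0.02454464667366373]]
0.046 [[0.4627088541502008, 0.055273196462074285], [0.46483090337443256, 0.02884833114371832], [0.4271146897420588, 0.05503668750926571], [0.4294392983750183, 0.02613956014905669], [0.4082252286334982, 0.05333609152185531], [0.409452547157206, 0.026163528703680227]]
[[263.841  159.4228]
 [293.1101 159.4304]
 [264.3884 215.6533]
 [292.5565 215.6628]
 [261.7039 198.8051]
 [295.0811 198.8155]]
[[349.189  262.6871]
 [347.7109 251.2357]
 [380.7545 263.316 ]
 [378.4323 251.8476]
 [368.5554 245.2679]
 [366.4806 233.8486]]
[[264.8538 181.3597]
 [253.8335 187.3213]
 [248.5691 167.1116]
 [237.6892 172.7008]
 [255.8644 157.4474]
 [244.4975 163.2067]]
```

Run:
```python
from h import *
q=down(-np.pi/2+.075)
movel([.430,.041,.10],q,v=.15)
movel([.430,.041,.019],v=.1)
command_gripper(0.2)
print(get_grip_width()*88,get_tcp_pos())
movel([.430,.041,.17],v=.2)
print(get_grip_width()*88,get_ft_force(),get_time())
shot("wrist","w2");
```

```text
30.292439143076862 [0.4299 0.041  0.019 ]
30.051177247929978 [-0.0706 -0.5675 -2.7501] 5.0583
```

View pics/w2.png

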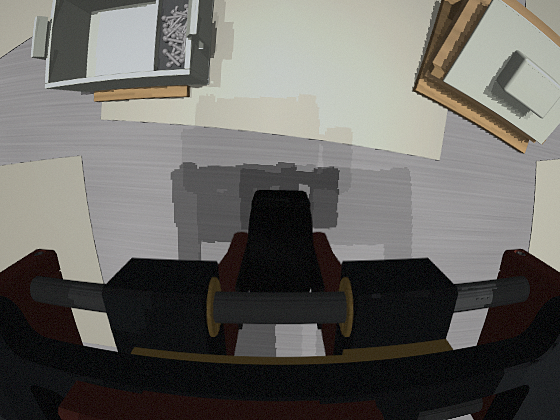

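The tape is gripped (30 mm width) and lifted clear, visible between the fingers at (280,235). Next I'll place it in the bay.

Run:
```python
from h import *
T=np.array([.5795,.1964]);y=.036
def tw(a,b): return T+[np.cos(y)*a-np.sin(y)*b,np.sin(y)*a+np.cos(y)*b]
p=tw(0,.026); q=down(y)
move_pose([*p,.20],q)
movel([*p,.06],v=.15)
print(movel([*p,.025],v=.05,until_force=6),get_tcp_pos())
command_gripper(.52)
print(get_grip_width()*88)
movel([*p,.20],v=.2)
print(get_ft_force(),get_time())
shot("wrist","w3");shot("side","d3");shot("scene","s3")
```

```text
True [0.5777 0.222  0.024 ]
45.510656488062175
[-0.202   0.0981  0.2009] 9.5583
```

View pics/w3.png

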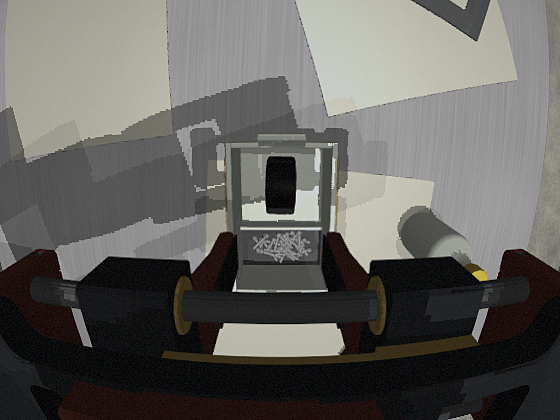

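View pics/d3.png

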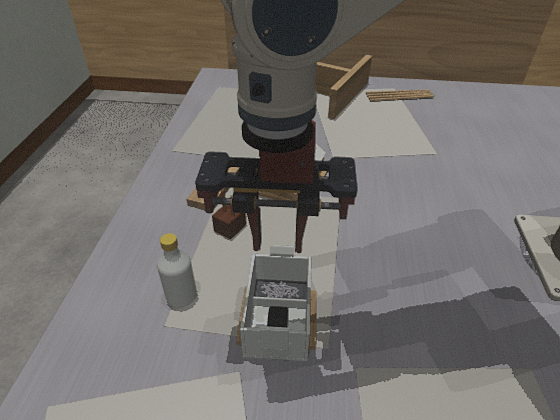

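View pics/s3.png

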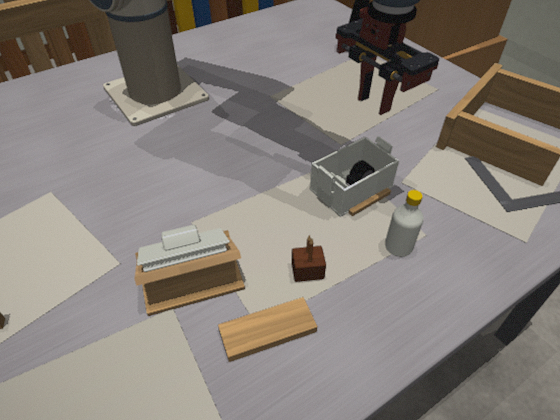

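The tape stands in the bay, centred at (280,185) in the wrist view, and is released. Next I'll get a first lid estimate from the fixed cameras.

Run:
```python
from h import *
cv2.imwrite("pics/c6.png",crop("s3",125,215,250,310,6.2))
cv2.imwrite("pics/c7.png",crop("w3",200,110,360,280,3.5))
print(onz("side",[(300,150)],.09), onz("scene",[(180,240)],.1))
```

```text
[[ 0.5723 -0.1827  0.09  ]] [[ 0.5888 -0.1928  0.1   ]]
```

View pics/c6.png

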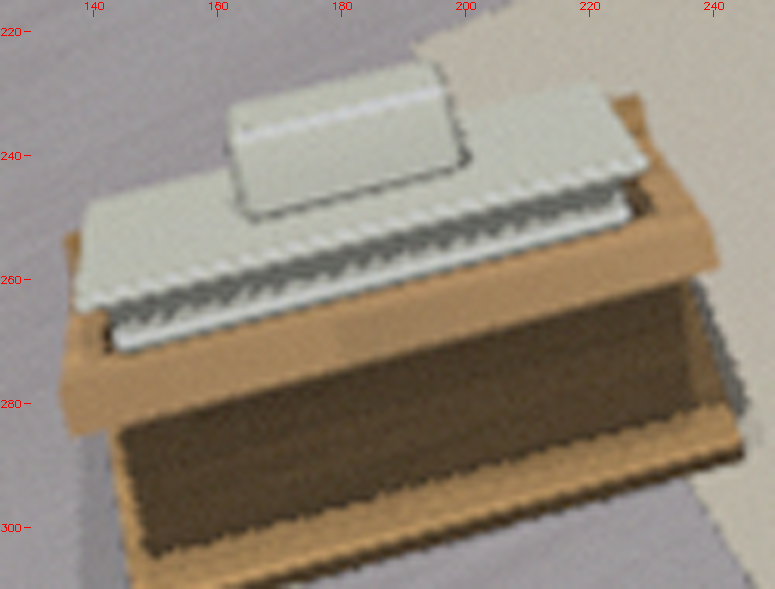

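View pics/c7.png

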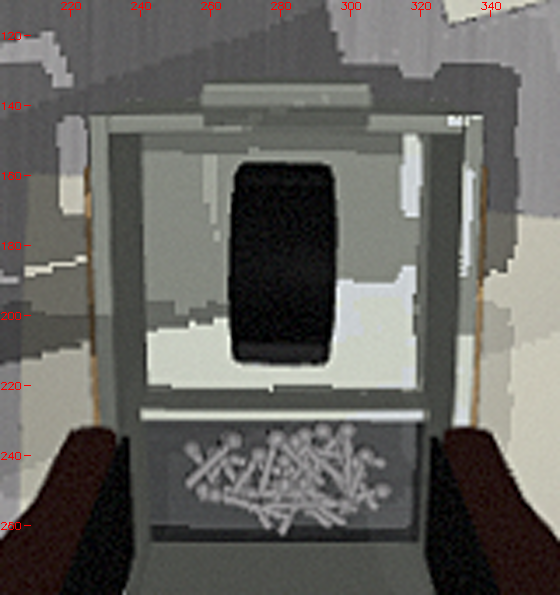

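```bash
cat > lid.py <<'E'
from h import *
def lidmodel(x,m):  # x: px,py,pz,yaw,tilt
    t=x[4] if len(x)>4 else np.deg2rad(35)
    M=R.from_euler("zy",[x[3],-t]).as_matrix()
    return np.array(x[:3])+M@m
h=.004;H=.029
obs=[("scene",(.05,-.075,0),(137.6,264.7),None),("scene",(.05,.075,0),(229,241.6),None),
("scene",(-.05,.075,h),(221.8,229.2),None),("scene",(-.05,-.075,h),(139.5,247.7),None),
("side",(.05,.075,h),(270.3,159.5),None),("side",(-.05,.075,h),(304.5,189),None),("side",(-.05,-.075,h),(325.5,152.9),None),
("side",(.02,-.03,H),(301.8,136.3),None),("side",(-.02,-.03,H),(316.8,147.6),None),("side",(-.02,.03,H),(307.6,160.8),None),("side",(.02,.03,H),(292.6,150.3),None)]
if __name__=="__main__":
    x,r=fit(obs,lidmodel,[.57,-.19,.08,.3]); print("lid",x);print(r)
    x,r=fit(obs,lidmodel,[.57,-.19,.08,.3,.6]); print("lid",x)
    w=pq("w3"); import tub
    tub.obs+= [("wrist",(-.05,.075,.075),(225.7,142.9),w),("wrist",(.05,.075,.075),(337.7,142.9),w)]
    x,r=fit(tub.obs,yawmodel,[.55,.2,0]); print("tub",x);print(r[-4:])
E
python3 lid.py
```

```text
lid [ 0.5782 -0.1872  0.0665 -0.2691]
[[ 1.7127  9.1709]
 [-1.3468 -3.1984]
 [-1.4122 -7.1984]
 [ 2.6497  5.2241]
 [-0.3418 -4.7063]
 [ 1.4577 -2.6786]
 [-2.7372  5.0721]
 [ 0.1475  1.7936]
 [-1.6005  2.3231]
 [ 0.6134 -0.1833]
 [ 1.6255 -2.0801]]
lid [ 0.5755 -0.1863  0.0658 -0.2736  0.4931]
tub [0.5795 0.1964 0.0356]
[[-1.4342 -0.4821]
 [-0.7988  0.0894]
 [-1.2297 -0.2271]
 [-1.0202 -0.3589]
 [ 0.2621 -0.0554]
 [-1.4236  0.2584]
 [-0.0882  0.3472]
 [-0.978   0.0544]
 [ 0.8098 -0.6041]]
tub with z [ 0.5795  0.1964  0.0358 -0.0004]
tape px->z [[0.4587 0.0556 0.    ]
 [0.4012 0.0507 0.    ]]
[[0.388  0.0529 0.    ]
 [0.3876 0.0217 0.    ]
 [0.4596 0.0265 0.    ]
 [0.4586 0.0561 0.    ]]
[[0.4126 0.0545 0.04  ]
 [0.4123 0.0265 0.04  ]
 [0.4768 0.0308 0.04  ]
 [0.4758 0.0573 0.04  ]]
tub [0.5795 0.1964 0.036 ]
[[-0.9552  0.154 ]
 [ 0.8339 -0.5384]
 [-0.6308 -0.173 ]
 [ 0.6324 -0.0387]]
```

```bash
sed -i 's/"zy"/"ZY"/' lid.py; python3 lid.py | sed -n 1,14p
python3 - <<'E'
from h import *
M=R.from_euler("ZY",[-.3,-np.deg2rad(35)]).as_matrix(); print(M)
E
```

```text
[[ 0.7826  0.2955 -0.548 ]
 [-0.2421  0.9553  0.1695]
 [ 0.5736 -0.      0.8192]]Traceback (most recent call last):
  File "lid.py", line 12, in <module>
    x,r=fit(obs,lidmodel,[.57,-.19,.08,.3]); print("lid",x);print(r)
        ~~~^^^^^^^^^^^^^^^^^^^^^^^^^^^^^^^^
  File "h.py", line 50, in fit
    s=least_squares(f,x0,loss="soft_l1",f_scale=1.5); return s.x,f(s.x).reshape(-1,2)
    return func(*args, **kwargs)
    result = trf(vector_fun.fun, vector_fun.jac, x0, f0, J0, lb, ub, ftol, xtol,
                 gtol, max_nfev, x_scale, loss_function, tr_solver,
                 tr_options.copy(), verbose, callback=callback_wrapped)
    return trf_no_bounds(
        fun, jac, x0, f0, J0, ftol, xtol, gtol, max_nfev, x_scale,
        loss_function, tr_solver, tr_options, verbose, callback=callback)
    J = jac(x)
    self._update_jac()
    ~~~~~~~~~~~~~~~~^^
    self.J = self.jac_wrapped(xp_copy(self.x), f0=self.f)
             ~~~~~~~~~~~~~~~~^^^^^^^^^^^^^^^^^^^^^^^^^^^^
    J, dct = approx_derivative(
             ~~~~~~~~~~~~~~~~~^
        self.fun,
        ^^^^^^^^^
    ...<2 lines>..
[... 441 characters left out ...]
          ^^^^^^^
    f = np.atleast_1d(self.fun(x, *self.args, **self.kwargs))
                      ~~~~~~~~^^^^^^^^^^^^^^^^^^^^^^^^^^^^^^
    return np.atleast_1d(self.fun(x))
                         ~~~~~~~~^^^
    return self.f(x, *self.args, **self.kwargs)
           ~~~~~~^^^^^^^^^^^^^^^^^^^^^^^^^^^^^^
  File "h.py", line 48, in f
    for n,m,px,p in obs: r.append((proj(n,model(x,np.array(m,float)),p)[0]-px))
                                   ~~~~^^^^^^^^^^^^^^^^^^^^^^^^^^^^^^^^
  File "h.py", line 26, in proj
    K,T=camT(name,pq); P=np.atleast_2d(P)
        ~~~~^^^^^^^^^
  File "h.py", line 21, in camT
    ci=camera_info(name)
ValueError: time passes only in moves, steps and waits
```

```bash
python3 - <<'E'
s=open('h.py').read()
s=s.replace("    ci=camera_info(name)\n","    if name not in CI: CI[name]=camera_info(name)\n    ci=CI[name]\n").replace("def camT","CI={}\ndef camT")
open('h.py','w').write(s)
E
python3 lid.py | sed -n 1,14p
```

```text
lid [ 0.5773 -0.1873  0.0693 -0.2729]
[[-0.2754  0.7554]
 [ 1.0492  0.3344]
 [-0.9368 -2.295 ]
 [-0.8463 -0.655 ]
 [-1.9148 -1.0029]
 [-0.169   0.323 ]
 [-0.3607  0.1485]
 [ 0.9474  0.0715]
 [-0.6806  0.6003]
 [-0.1328  1.5435]
 [ 0.816  -0.2253]]
lid [ 0.5775 -0.1874  0.0694 -0.273   0.6239]
tub [0.5795 0.1964 0.0356]
```

Run:
```python
from h import *
import lid
print("pencil",onz("scene",[(310,237)],.1),onz("side",[(224,190)],.1))
L=np.array([.5774,-.1873,.0693]); M=R.from_euler("ZY",[-.273,-np.deg2rad(35)]).as_matrix()
for s in (1,-1):
    Q=np.c_[s*M[:,1],-s*M[:,0],-M[:,2]]
    # right-handed check: y = z x x
    Q[:,1]=np.cross(Q[:,2],Q[:,0]); print(s,np.linalg.det(Q),[inverse_kinematics(L+M[:,2]*d,R2q(Q)) for d in (.006,.1,.2)])
```

```text
pencil [[ 0.7036 -0.012   0.1   ]] [[ 0.7056 -0.0124  0.1   ]]
1 1.0000000000000004 [array([-0.3589,  0.5303,  2.1611,  2.8399,  0.1663,  1.7982]), None, array([-0.3892,  0.026 ,  2.2991,  0.311 ,  0.219 , -1.9701])]
-1 1.0000000000000004 [array([-0.3589,  0.5303,  2.1611,  2.8399,  0.1663, -1.3434]), None, array([-0.3892,  0.026 ,  2.2991,  0.311 ,  0.219 ,  1.1714])]
```

Run:
```python
from h import *
L=np.array([.5774,-.1873,.0693]); M=R.from_euler("ZY",[-.273,-np.deg2rad(35)]).as_matrix()
for s in (1,-1):
  for t in (10,15,20,25,30):
    N=R.from_euler("ZY",[-.273,-np.deg2rad(t)]).as_matrix()
    Q=np.c_[s*N[:,1],np.cross(-N[:,2],s*N[:,1]),-N[:,2]]
    for d in (.009,.06,.13): print(s,t,d,inverse_kinematics(L+M[:,2]*d,R2q(Q)))
# tub
for b in (15,20):
 for s in (1,-1):
  N=R.from_euler("ZY",[.036,np.deg2rad(b)]).as_matrix()
  Q=np.c_[s*N[:,1],np.cross(-N[:,2],s*N[:,1]),-N[:,2]]
  for z in (.08,.2):print("tub",b,s,inverse_kinematics([.5795,.1964,z],R2q(Q)))
```

```text
1 10 0.009 [-0.3398  0.5337  1.8877  0.0223  0.5462 -1.6556]
1 10 0.06 [-0.3435  0.4305  1.9364  0.0216  0.6007 -1.6581]
1 10 0.13 [-0.3494  0.2848  1.9873  0.0207  0.6955 -1.662 ]
1 15 0.009 [-0.3431  0.5163  1.9476  0.0448  0.4169 -1.6795]
1 15 0.06 [-0.3473  0.4096  1.9958  0.042   0.4754 -1.6799]
1 15 0.13 [-0.3539  0.2581  2.0455  0.0383  0.5774 -1.681 ]
1 20 0.009 [-0.3468  0.5056  2.0057  0.0903  0.2832 -1.7269]
1 20 0.06 [-0.3514  0.3951  2.054   0.0792  0.3454 -1.719 ]
1 20 0.13 [-0.3588  0.2369  2.1032  0.0668  0.4544 -1.7114]
1 25 0.009 [-0.3507  0.5025  2.0616  0.2274  0.146  -1.8663]
1 25 0.06 [-0.3558  0.3881  2.1106  0.1679  0.2108 -1.8101]
1 25 0.13 [-0.3641  0.2225  2.1603  0.1202  0.3263 -1.7673]
1 30 0.009 None
1 30 0.06 None
1 30 0.13 [-0.3699  0.2162  2.2162  0.2539  0.1937 -1.9041]
-1 10 0.009 [-0.3398  0.5337  1.8877  0.0223  0.5462  1.486 ]
-1 10 0.06 [-0.3435  0.4305  1.9364  0.0216  0.6007  1.4835]
-1 10 0.13 [-0.3494  0.2848  1.9873  0.0207  0.6955  1.4796]
-1 15 0.009 [-0.3431  0.5163  1.9476  0.0448  0.4169  1.4621]
-1 15 0.06 [-0.3473  0.4096  1.9958  0.
[... 296 characters left out ...]
 2.0616  0.2274  0.146   1.2753]
-1 25 0.06 [-0.3558  0.3881  2.1106  0.1679  0.2108  1.3315]
-1 25 0.13 [-0.3641  0.2225  2.1603  0.1202  0.3263  1.3743]
-1 30 0.009 None
-1 30 0.06 None
-1 30 0.13 [-0.3699  0.2162  2.2162  0.2539  0.1937  1.2375]
tub 15 1 [ 0.2761  0.6959  1.5559  0.0676  1.1453 -1.3665]
tub 15 1 [ 0.2761  0.5512  1.5005  0.0632  1.3449 -1.3527]
tub 15 -1 [0.2761 0.6959 1.5559 0.0676 1.1453 1.7751]
tub 15 -1 [0.2761 0.5512 1.5005 0.0632 1.3449 1.7889]
tub 20 1 [ 0.2676  0.7367  1.4941  0.0827  1.2523 -1.3787]
tub 20 1 [ 0.2676  0.5955  1.4425  0.0792  1.4444 -1.3628]
tub 20 -1 [0.2676 0.7367 1.4941 0.0827 1.2523 1.7629]
tub 20 -1 [0.2676 0.5955 1.4425 0.0792 1.4444 1.7788]
```

```bash
cat >> h.py <<'E'
def toolR(yaw,tdeg,s=-1):
    N=R.from_euler("ZY",[yaw,-np.deg2rad(tdeg)]).as_matrix()
    return R2q(np.c_[s*N[:,1],np.cross(-N[:,2],s*N[:,1]),-N[:,2]])
E
python3 - <<'E'
from h import *
L=np.array([.5774,-.1873,.0693]); M=R.from_euler("ZY",[-.273,-np.deg2rad(35)]).as_matrix()
command_gripper(1.0)
move_pose([.56,.0,.26],down(-.8))
q=toolR(-.273,20)
move_pose(L+M@[-.003,0,.13],q)
print(get_tcp_pos(),get_joint_pos(),get_time(),get_grip_width())
shot("wrist","w4");shot("side","d4")
cv2.imwrite("pics/w4c.png",crop("w4",140,60,420,320,2.25))
E
```

```text
[ 0.5045 -0.1659  0.1745] [-0.3573  0.2373  2.1072  0.0681  0.4498  1.4266] 12.2417 0.9995423362955833
```

View pics/w4.png

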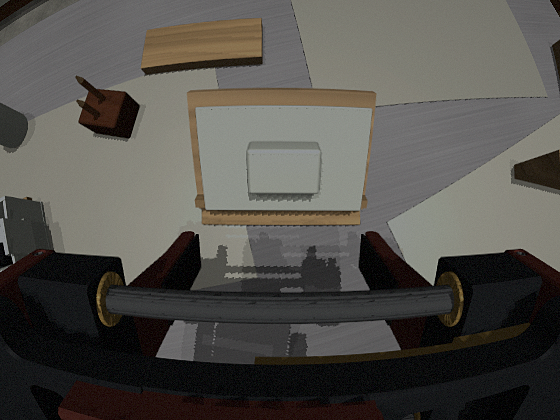

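View pics/w4c.png

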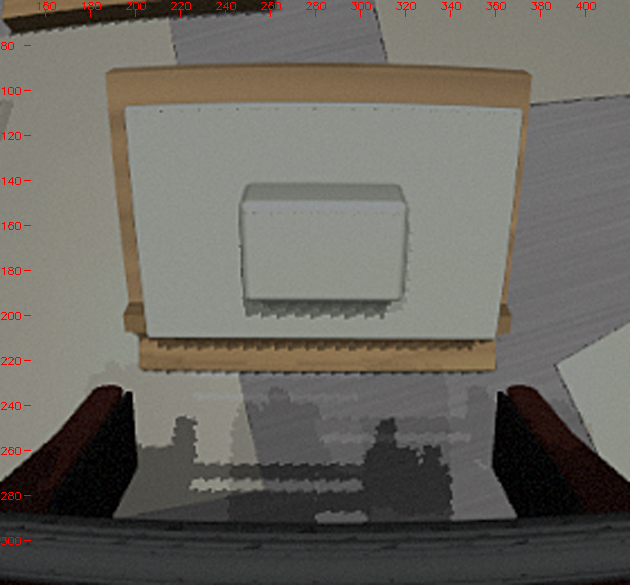

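View pics/d4.png

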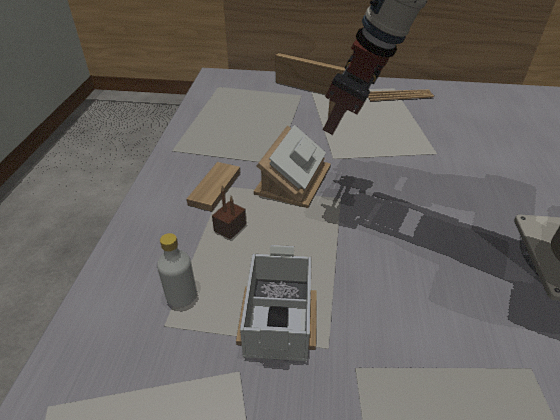

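Run:
```python
from h import *
import lid
from lid import *
w=pq("w4")
W=[("wrist",(.05,.075,h),(195.6,106.7),w),("wrist",(.05,-.075,h),(372,107.6),w),("wrist",(-.05,.075,h),(205.3,209.8),w),("wrist",(-.05,-.075,h),(360.4,210.2),w),
("wrist",(.02,.03,H),(248.9,148.9),w),("wrist",(.02,-.03,H),(320.4,149.8),w),("wrist",(-.02,.03,H),(249.3,192.9),w),("wrist",(-.02,-.03,H),(319.6,193.3),w)]
for o in (W,W+lid.obs):
  for x0 in ([.57,-.19,.08,-.27],[.57,-.19,.08,-.27,.6]):
    x,r=fit(o,lidmodel,x0); print(x)
    if o is W: print(r)
```

```text
[ 0.5771 -0.1911  0.0655 -0.2715]
[[ 0.196   0.3697]
 [ 0.2146  0.4195]
 [ 0.8588 -0.7466]
 [-0.1654 -0.8272]
 [-2.2439  0.0007]
 [ 1.863  -0.5824]
 [-0.7154  0.6569]
 [-0.1391  0.4396]]
[ 0.5769 -0.1911  0.0652 -0.2716  0.5969]
[[ 0.4552  0.3968]
 [-0.0596  0.4572]
 [ 0.7702 -0.2772]
 [-0.0752 -0.3456]
 [-2.1993 -0.3374]
 [ 1.8091 -0.9136]
 [-0.7375  0.5855]
 [-0.1146  0.3749]]
[ 0.5768 -0.1905  0.0673 -0.2717]
[ 0.5768 -0.1905  0.0672 -0.2718  0.6087]
```

Run:
```python
from h import *
L=np.array([.5768,-.1903,.0668]); M=R.from_euler("ZY",[-.272,-np.deg2rad(35)]).as_matrix()
q=toolR(-.272,20)
movel(L+M@[-.003,0,.06],q,v=.12)
print(movel(L+M@[-.003,0,.0105],v=.06,until_force=6),get_tcp_pos(),M.T@(np.array(get_tcp_pos())-L))
command_gripper(0.5)
print(get_grip_width()*88,get_ft_force(),get_time())
shot("wrist","w5")
```

```text
False [ 0.5685 -0.188   0.0737] [-0.0031 -0.      0.0106]
59.68854851775232 [-1.3339  1.1618  3.1919] 14.6167
```

View pics/w5.png

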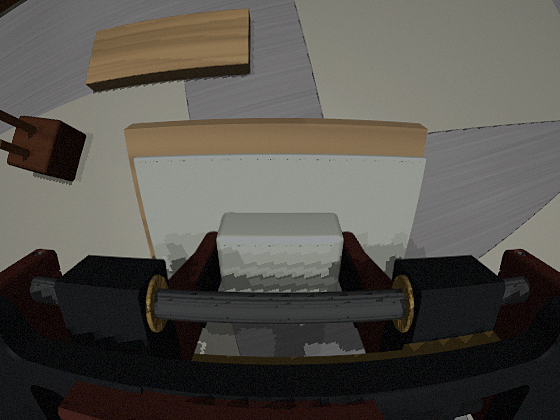

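Run:
```python
from h import *
L=np.array([.5768,-.1903,.0668]); M=R.from_euler("ZY",[-.272,-np.deg2rad(35)]).as_matrix()
movel(L+M@[-.003,0,.06],v=.08)
p=L+M@[-.003,0,.12]
movel(p,v=.15)
movel([p[0],p[1],.25],v=.2)
print(get_grip_width()*88,get_ft_force(),get_time())
shot("wrist","w6");shot("side","d6")
```

```text
59.84487817642822 [ 0.0405 -0.0563 -1.6838] 16.5667
```

View pics/w6.png

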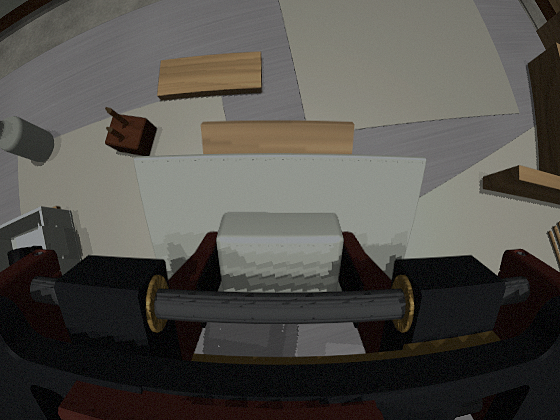

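View pics/d6.png

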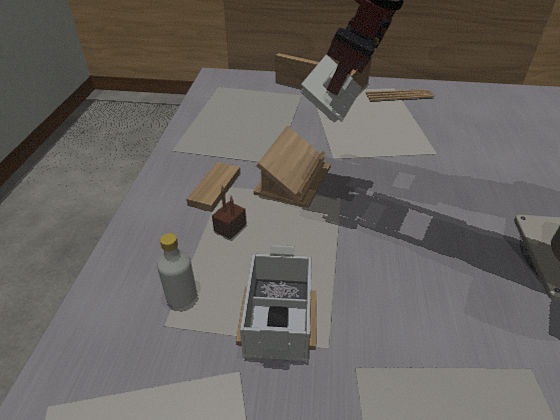

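Run:
```python
from h import *
w=pq("w6")
cv2.imwrite("pics/w6c.png",crop("w6",120,140,440,290,2.5))
Q=q2R(w[1]); 
def model(x,m): # x: lx, lz offset of TCP in lid frame, pitch
    A=np.array([[0,-1,0],[-1,0,0],[0,0,-1.]])  # cols lid axes? lid y=-tool x, lid z=-tool z, lid x=-tool y
    A=np.c_[[0,-1,0],[-1,0,0],[0,0,-1.]]
    Rl=A@R.from_euler("Y",-x[2]).as_matrix()
    t=Rl@(m-np.array([x[0],x[3] if len(x)>3 else 0,x[1]]))
    return w[0]+Q@t
for ta in (10,15,20):
  print(ta,np.array([proj("wrist",model([-.003,.0105,np.deg2rad(ta)],np.array(m)),w)[0] for m in [(.05,.075,.004),(.05,-.075,.004),(.02,.03,.004),(.02,-.03,.004),(.02,.03,.029),(.02,-.03,.029)]]).tolist())
```

```text
10 [[134.5343740215249, 155.01861396390305], [421.38385078169233, 154.934667589327], [221.03457393078898, 207.14626115610486], [334.6443679251629, 207.1493118236994], [212.44611053122853, 230.1147561473026], [342.89801799490704, 230.14097191818723]]
15 [[130.8699083322417, 156.89419791835877], [425.00861899176573, 156.80904447591428], [220.34440682989072, 207.95850849784605], [335.3072882656899, 207.96222551143086], [212.04299654506255, 235.40752410978607], [343.2861669646167, 235.4392597221283]]
20 [[127.13580538352795, 159.65755627708612], [428.70325867401294, 159.57308629884773], [219.65376953500788, 209.1315177225264], [335.9707066997319, 209.13620635824094], [211.74318840845666, 240.8884733886435], [343.5751836709933, 240.92591801845464]]
```

View pics/w6c.png

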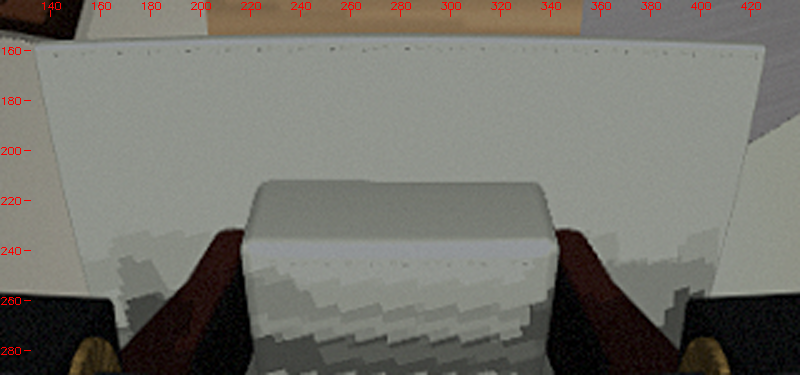

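The lid is held square in the jaws: handle centred at x≈280, plate corners (134,157) and (426,158), matching 15° relative pitch. Next I'll hover it level above the tub.

```bash
cat >> h.py <<'E'
TUB=np.array([.5795,.1964]);TY=.036
def lidtcp(zl,dx=0,dy=0,x0=-.003,z0=.0105):
    c,s=np.cos(TY),np.sin(TY); a=x0+dx; b=dy
    return np.array([TUB[0]+c*a-s*b,TUB[1]+s*a+c*b,zl+z0])
E
python3 - <<'E'
from h import *
q=toolR(TY,-15)
move_pose(lidtcp(.23),q)
movel(lidtcp(.125),v=.15)
print(get_tcp_pos(),get_joint_pos(),get_ft_force(),get_grip_width()*88,get_time())
shot("wrist","w7");shot("side","d7");shot("scene","s7")
cv2.imwrite("pics/d7c.png",crop("d7",200,190,360,370,3.3))
cv2.imwrite("pics/s7c.png",crop("s7",290,100,420,220,5))
E
```

```text
[0.5772 0.1962 0.1364] [0.2768 0.6201 1.5431 0.0656 1.2321 1.7822] [ 0.1175  0.4612 -1.2071] 59.94108695556597 18.9167
```

View pics/w7.png

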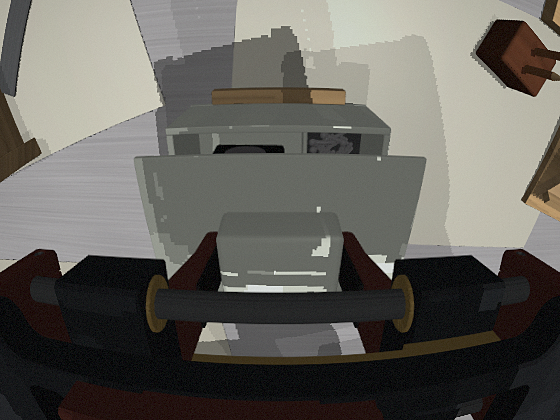

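View pics/d7c.png

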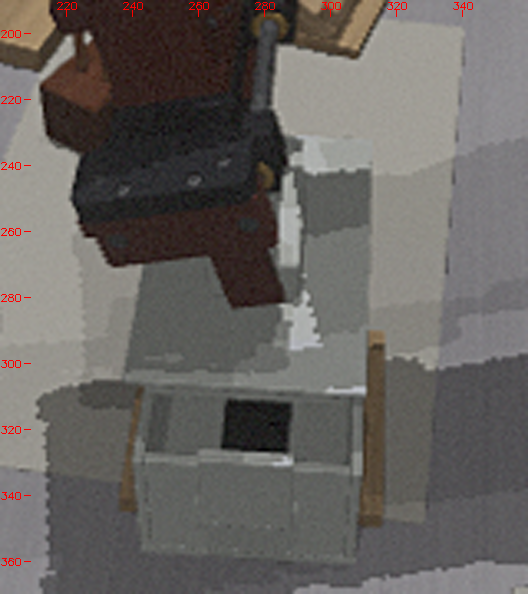

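View pics/s7c.png

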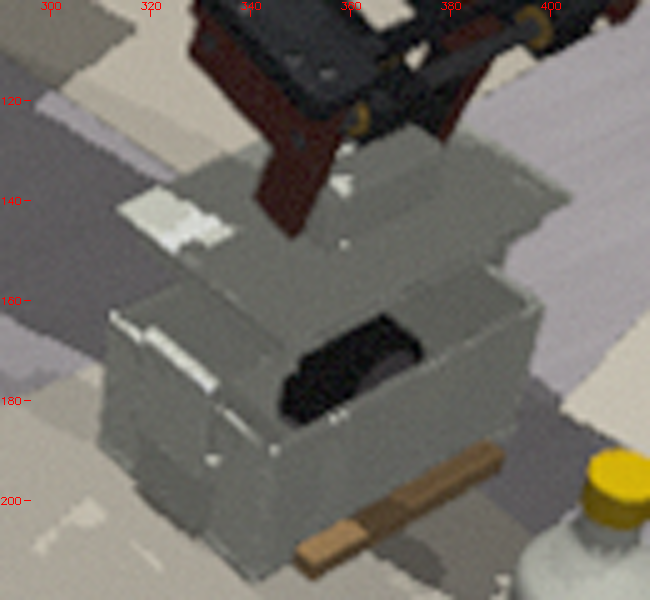

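Run:
```python
from h import *
c=[(a,b,z) for z in (.0,.004) for a in(-.05,.05) for b in (-.075,.075)]
P=[yawmodel([*TUB,TY,.125],np.array(m)) for m in c]
for m,u,v in zip(c,proj("side",P),proj("scene",P)): print(m,u,v)
obs=[("side",(.05,.075,0),(237.6,306),None),("side",(-.05,.075,0),(310.6,308.8),None),("scene",(.05,.075,.002),(404,139.6),None),("scene",(.05,-.075,0),(349,170),None),("scene",(-.05,-.075,.002),(313.6,141.6),None)]
print(fit(obs,yawmodel,[.58,.2,0,.12]))
```

```text
(-0.05, -0.075, 0.0) [312.598 235.749] [311.6807 143.2313]
(-0.05, 0.075, 0.0) [311.3188 313.3569] [367.6963 116.5139]
(0.05, -0.075, 0.0) [250.6844 232.6164] [346.4892 171.0999]
(0.05, 0.075, 0.0) [237.4923 309.1793] [403.5895 140.7908]
(-0.05, -0.075, 0.004) [312.7365 233.9588] [311.8006 141.59  ]
(-0.05, 0.075, 0.004) [311.4784 311.576 ] [367.9851 114.8954]
(0.05, -0.075, 0.004) [250.5845 230.8227] [346.7426 169.4487]
(0.05, 0.075, 0.004) [237.3127 307.3895] [404.0168 139.1526]
(array([0.5825, 0.1947, 0.0636, 0.1306]), array([[-0.9439,  0.367 ],
       [ 0.3083,  0.0529],
       [ 0.5725, -1.6215],
       [-0.4444,  0.3654],
       [-1.3015,  0.43  ]]))
```

Run:
```python
from h import *
w=pq("w7")
for m in [(.05,.075,.075),(.05,-.075,.075),(.045,.07,.075),(.045,-.07,.075)]: print(m,proj("wrist",yawmodel([*TUB,TY],np.array(m)),w))
for m in [(.05,.075,.129),(.05,-.075,.129)]: print(m,proj("wrist",yawmodel([*TUB,TY],np.array(m)),w))
cv2.imwrite("pics/w7c.png",crop("w7",120,80,440,240,2.5))
cv2.imwrite("pics/d7d.png",crop("d7",225,285,325,345,8))
```

```text
(0.05, 0.075, 0.075) [[164.2532 127.6733]]
(0.05, -0.075, 0.075) [[392.1853 127.3552]]
(0.045, 0.07, 0.075) [[172.1472 134.4709]]
(0.045, -0.07, 0.075) [[384.2874 134.1827]]
(0.05, 0.075, 0.129) [[131.7189 157.7185]]
(0.05, -0.075, 0.129) [[424.3663 157.336 ]]
```

View pics/w7c.png

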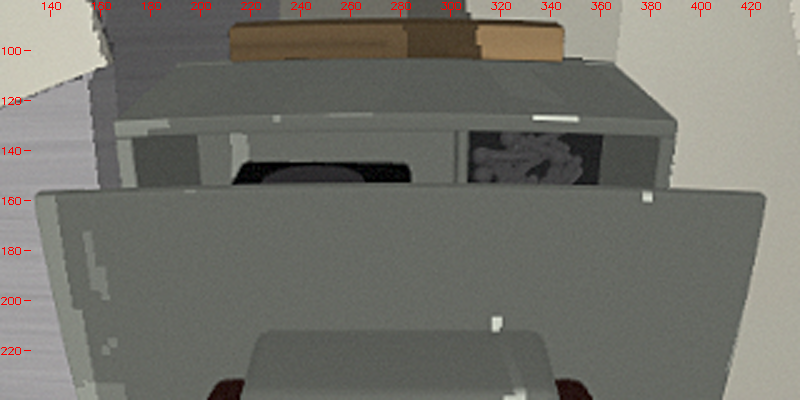

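View pics/d7d.png

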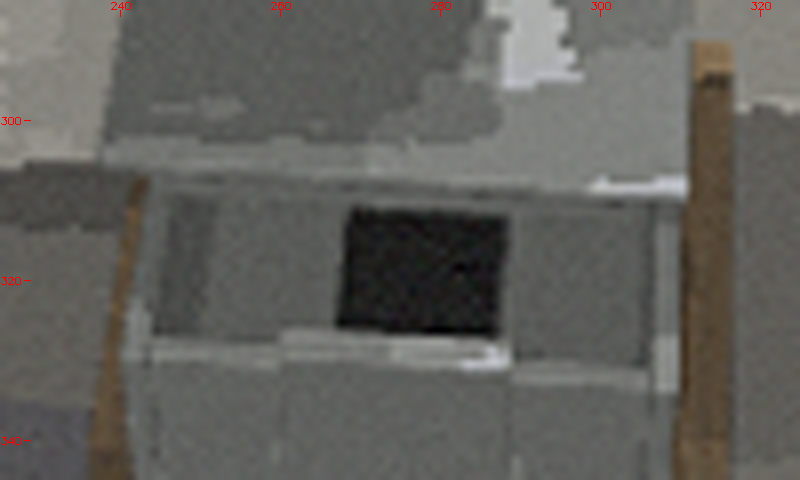

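Relative to the rim in the same wrist view, the lid sits about 1 mm towards -y (rim midpoint column 278.4, lid 280.2). I'll shift 1 mm in +y and lower with a force guard.

Run:
```python
from h import *
movel(lidtcp(.100,dy=.001),v=.08)
f0=get_ft_force()
print(movel(lidtcp(.080,dy=.001),v=.02,until_force=4),"lid z est",get_tcp_pos()[2]-.0105,np.array(get_ft_force())-f0,get_ft_torque(),get_time())
shot("wrist","w8");shot("side","d8");shot("scene","s8")
cv2.imwrite("pics/w8c.png",crop("w8",120,80,440,240,2.5))
cv2.imwrite("pics/d8c.png",crop("d8",220,220,330,370,4))
cv2.imwrite("pics/s8c.png",crop("s8",290,100,420,220,5))
```

```text
True lid z est 0.08406481057962917 [ 0.6236 -0.7055  5.021 ] [ 0.0556  0.0462 -0.0002] 20.2917
```

View pics/w8c.png

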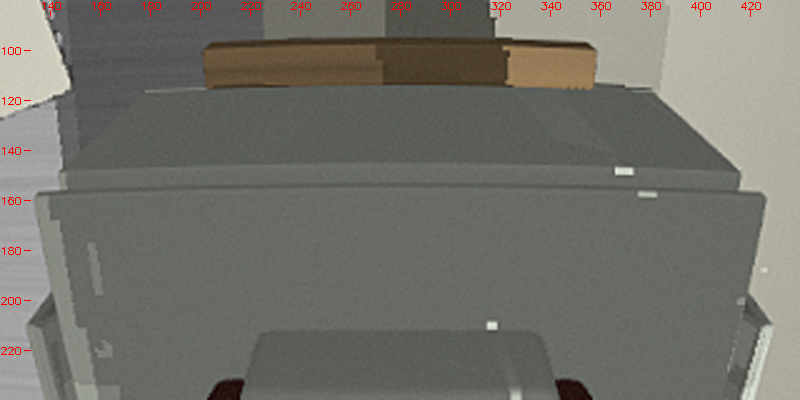

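View pics/d8c.png

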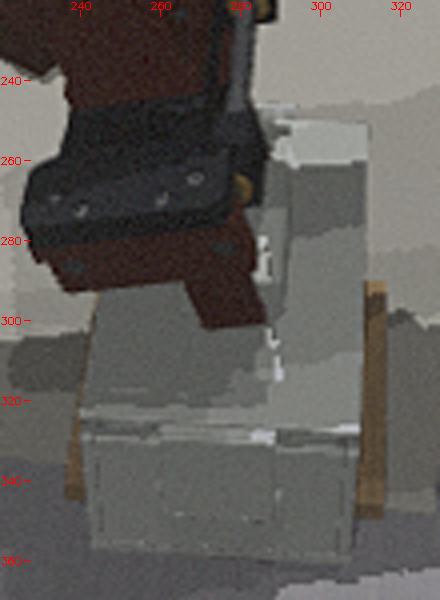

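View pics/s8c.png

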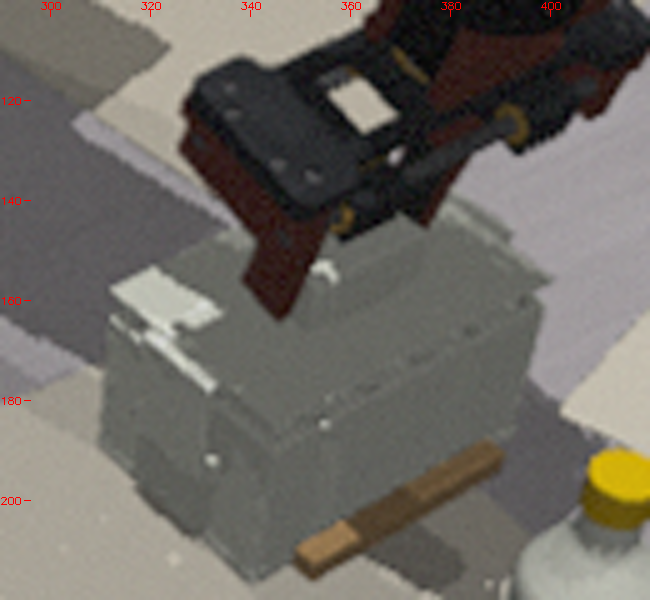

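Contact came at lid height 84 mm, i.e. resting on both catches as described, and it is now centred (rim midpoint 280.4, lid midpoint 280.2). I'll press down.

Run:
```python
from h import *
z=.084
for zt in (.081,.078,.0755,.0745,.0735):
    r=movel(lidtcp(zt,dy=.001),v=.02,until_force=28)
    print(zt,r,"z",get_tcp_pos()[2]-.0105,np.array(get_ft_force()),get_ft_torque(),get_grip_width()*88)
    if r: break
print(get_time())
shot("wrist","w9");shot("side","d9");shot("scene","s9")
cv2.imwrite("pics/w9c.png",crop("w9",120,80,440,240,2.5))
cv2.imwrite("pics/d9c.png",crop("d9",220,220,330,370,4))
cv2.imwrite("pics/s9c.png",crop("s9",290,100,420,220,5))
```

```text
0.081 False z 0.0822445179999206 [-1.9622  0.168  11.3105] [-0.0159  0.629   0.0178] 59.79262009872853
0.078 False z 0.0800206850700693 [-0.9456 -0.2171 15.3845] [ 0.0452  0.8481 -0.0625] 60.00668785522896
0.0755 False z 0.07625384412317647 [ 2.3285 -0.4809  6.0525] [0.102  0.0125 0.0099] 60.30672233040693
0.0745 False z 0.07405403439782217 [ 0.4638 -0.3384 -0.453 ] [ 0.0993 -0.1479  0.0007] 59.90435123179764
0.0735 False z 0.07389326764061756 [-1.6367 -0.7001  5.8393] [0.2639 0.2986 0.0189] 59.993997608549144
21.7917
```

View pics/w9c.png

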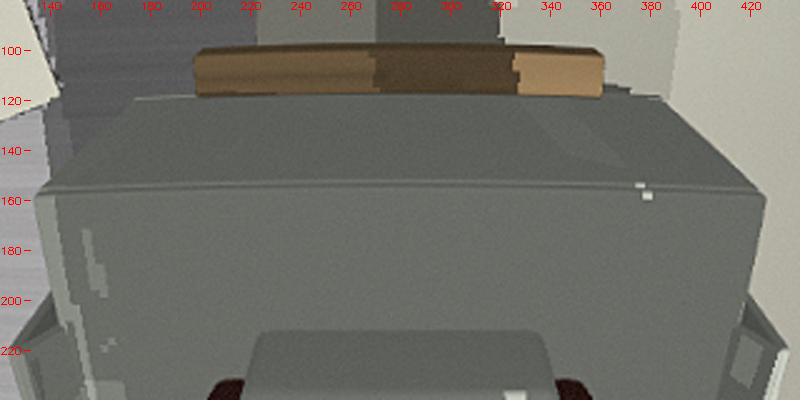

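View pics/d9c.png

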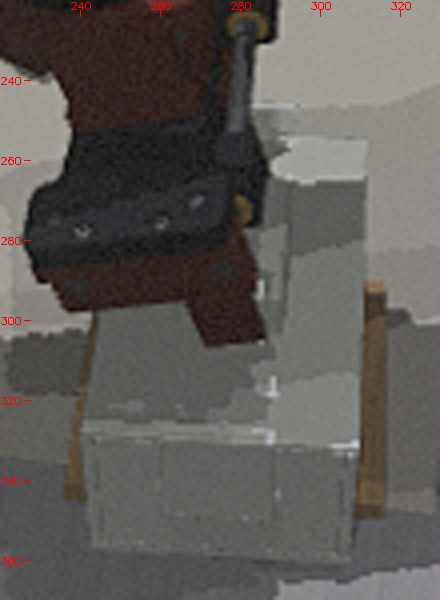

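The force peaked at over 15 N and dropped to about 0, so it has snapped, and the plate is flush in the wrist view. I'll give a firm final push, release, and check.

Run:
```python
from h import *
r=movel(lidtcp(.0715,dy=.001),v=.02,until_force=22)
print(r,"z",get_tcp_pos()[2]-.0105,get_ft_force(),get_ft_torque())
movel(lidtcp(.0742,dy=.001),v=.02)
print(get_ft_force())
command_gripper(1.0)
p=np.array(get_tcp_pos()); zt=q2R(get_ee_rot())[:,2]
movel(p-zt*.06,v=.1)
p=np.array(get_tcp_pos()); movel(p+[-0.02,0,.15],v=.2)
print(get_ft_force(),get_time())
shot("wrist","w10");shot("side","d10");shot("scene","s10")
cv2.imwrite("pics/d10c.png",crop("d10",220,220,330,370,4))
cv2.imwrite("pics/s10c.png",crop("s10",290,100,420,220,5))
```

```text
False z 0.07382115657406436 [-4.4597 -1.463  19.0194] [-0.3724  1.43   -0.011 ]
[-1.1784 -1.143   1.9913]
[-0.5128 -0.7709 -0.5733] 24.7667
```

View pics/w10.png

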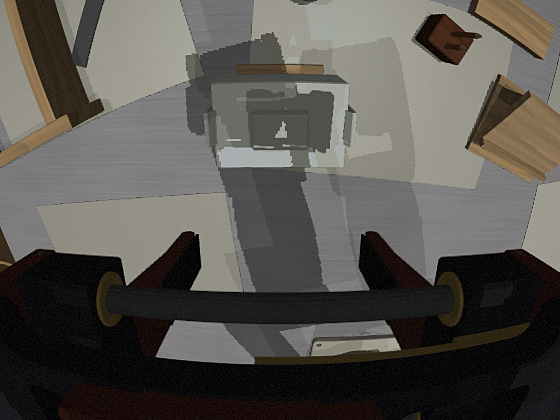

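View pics/d10c.png

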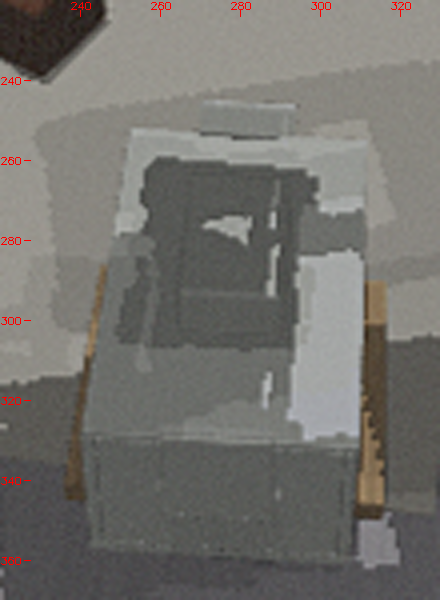

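View pics/s10c.png

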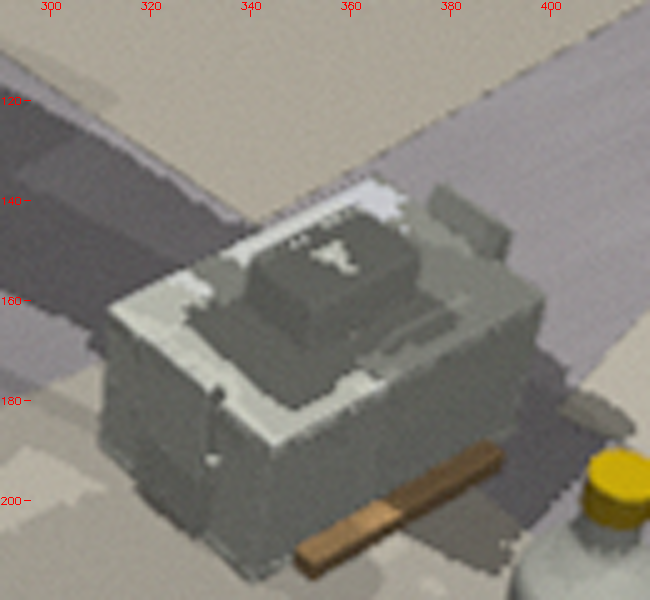

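Run:
```python
from h import *
w=pq("w10")
a,b,h=.05,.075,.004
cv2.imwrite("pics/w10c.png",crop("w10",180,60,380,180,4))
def m6(x,m): return np.array(x[:3])+R.from_euler("ZYX",x[3:6]).as_matrix()@m
obs=[("side",(a,-b,h),(252.8,252.5),None),("side",(-a,-b,h),(312,255),None),("side",(a,b,h),(242,328.3),None),("side",(-a,b,h),(310,330),None),
("scene",(-a,-b,h),(312,161),None),("scene",(a,-b,h),(345,189.4),None),("scene",(a,b,h),(399,160),None),("scene",(-a,b,h),(364.4,135.6),None)]
x,r=fit(obs,m6,[.58,.2,.08,0,0,0]);print(x);print(r)
print("deg",np.rad2deg(x[3:]))
P=[yawmodel([*TUB,TY,.079],np.array(m)) for m in [(a,-b,0),(-a,-b,0),(a,b,0),(-a,b,0)]]
print(proj("wrist",P,w))
```

```text
[ 0.5789  0.1957  0.075   0.039   0.0189 -0.0012]
[[-0.7917 -0.0766]
 [-0.7162 -0.391 ]
 [-1.9462  0.4684]
 [ 0.1366  1.9   ]
 [-2.0122  0.0206]
 [-1.6539  0.2055]
 [-0.6722 -0.8444]
 [-0.3499 -1.5447]]
deg [ 2.2327  1.0814 -0.0676]
[[349.2698  82.9263]
 [343.06   167.113 ]
 [210.0231  82.9728]
 [216.2362 167.2425]]
```

View pics/w10c.png

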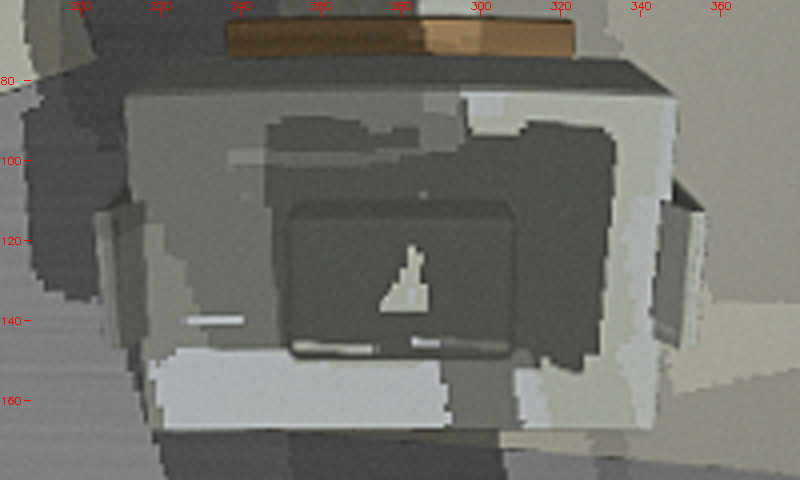

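The corners match a home, centred lid: wrist prediction (349,83)/(210,83), seen (349,84)/(211.5,84), and both catch lips overlap the plate ends. The fit gave height 75.0 mm but a rough 1° tilt about y, so I'll probe the plate lightly on both long sides with shut fingers.

Run:
```python
from h import *
command_gripper(0.0)
q=down(TY-np.pi/2)
c,s=np.cos(TY),np.sin(TY)
def P(a,b,z): return [TUB[0]+c*a-s*b,TUB[1]+s*a+c*b,z]
move_pose(P(-.036,0,.16),q)
for a in (-.036,.036):
    movel(P(a,0,.12),q,v=.15); movel(P(a,0,.09),v=.1)
    r=movel(P(a,0,.070),v=.02,until_force=10)
    print(a,r,get_tcp_pos(),get_ft_force())
    movel(P(a,0,.125),v=.15)
movel(P(0,0,.25),v=.2)
print(get_time(),get_ft_force())
shot("wrist","w11");shot("side","d11");shot("scene","s11")
cv2.imwrite("pics/d11c.png",crop("d11",220,220,330,370,4))
```

```text
-0.036 True [0.5436 0.1951 0.0794] [-0.8705 -0.6032  7.2632]
0.036 True [0.6156 0.1977 0.0794] [-1.3103 -1.2545  6.2856]
31.7833 [0.0128 0.6619 0.2648]
```

View pics/d11.png

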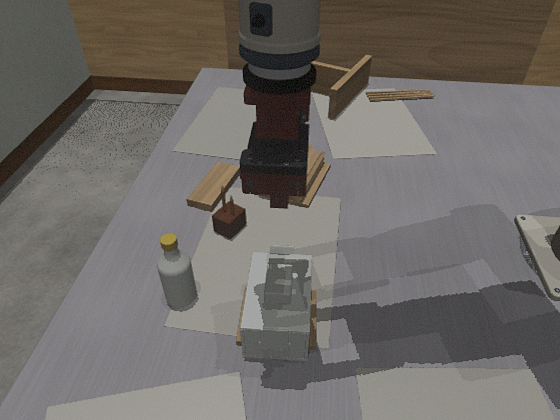

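View pics/s11.png

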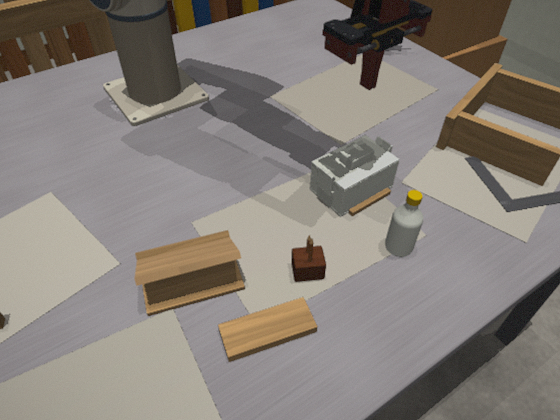

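Both sides read 79.4 mm against the expected 79 mm (rim plus plate), so the lid is level and home. The bystanders appear at the same pixel positions as at the start. Handing in.

Run:
```python
from h import *
wait(.3); print(get_time(),get_qvel(),get_ft_force()); job_done()
```

```text
32.2333 [ 0.001  -0.0048 -0.0016  0.0007 -0.0017  0.0013] [ 0.2648  0.5097 -0.478 ]
the job is handed in; nothing more can be done
```

The tape measure is standing released in the empty bay, and the lid is snapped on and level. I handed the job in at 32 s of the 58 s allowed; no verdict is reported.

- **Tape:** the pictures taken before the lid went on show it upright in the bay, near its middle.
- **Lid:** it met the catches at 84 mm. The push rose to about 15 N, then dropped to nearly zero as it snapped in. A further push to about 19 N moved it no more than about 0.1 mm.
- **Level check:** probing the plate on both long sides gave 79.4 mm each, against an expected 79 mm. The wrist picture shows both catch lips over the plate's ends and its corners within 1–2 pixels of the home position.
- **Disagreement:** one rough fit from the side and scene cameras suggested about 1° of tilt. The equal probe heights don't support it, so I put it down to reading the pixels by eye.
- **Bystanders:** the pencil block, glue bottle and offcut look unmoved in the last pictures. The arm ended clear of everything, about 0.15 m above the lid.

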